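# Key the drive spindle into the tablet counter and hold it home

### The arm

A 6-joint arm with a two-finger parallel gripper is mounted at the origin on a cart in front of the work surface, level with it; the furniture and walls round the work are solid. World frame = base frame: x ahead of the robot, y to its left, z up, the work surface at z = 0. Lengths are in m, angles in rad, forces in N, time in s.
With the tool pointing down it reaches from about 0.25 to 0.775 m from the base axis. Payload 4 kg.
Tool frame: the origin (TCP) lies between the finger pads; the fingertips stand 25 mm ahead of it and the grasp point (between the pads) lies 6 mm ahead of it (robot.tip_reach is the z of the fingertips in the tool frame, in m); z points along the fingers, y is the line along which they close (so a half turn about z gives the same grasp; the last joint's range is limited). The gripper opens to 94 mm and grips with 3 to 60 N. Pads are 16 mm wide; open, the fingers measure 119 mm over their backs; the gripper's body (75 mm by 177 mm) begins 78 mm behind the grasp point.
Start: joints at [1.177, 0.087, 1.371, -0, 1.684, -0.103], TCP at [0.158, 0.527, 0.231] pointing down, gripper open.
Joint ranges: [-3.1, 3.1], [-0.76, 2.03], [0.27, 2.55], [-1.08, 4.22], [0.17, 2.65], [-2.57, 2.57]. Speed limits (rad/s): [2.79, 2.79, 3.14, 3.14, 3.14, 3.14].

### API

Orientations are given as [roll, pitch, yaw] about the fixed x, y, z axes, in that order (R = Rz(yaw) Ry(pitch) Rx(roll)).
In Python, from bench import robot gives the robot as it stands. The module is installed in compiled form; this text tells all that it offers.
- The arm moves only by the shell command python3 -m handwheel 'ROWS'. ROWS is JSON, a list of rows, each a list of 3 entries, a list of its own where there are three numbers: the turn, a rotation vector about the world's x, y, z in units of 90 degrees (1.0 is 90 degrees), then the shift along the world's x, y, z in units of 0.05 m (1.0 is 0.05 m), then the closure, from 0 (fully open) to 1 (shut). A call has 1 to 5 rows; each row shifts and turns the commanded pose from where the row before left it; what a row does not reach is not made up. A row lasts 1/10 s, in which the tool goes at most 50 mm and 8.59 degrees, less where a joint would pass 70% of its speed; a pose out of reach is approached as far as the arm can. A call with a number of a shift or a turn outside -1 to 1 is refused whole. A call with a gripper value outside its range is refused whole. The fingers move at their own pace and stop on an object; the grip force is fixed at half the most. Time passes only in rows, so rows that do not move let the fingers close. It gives the time, the measured TCP pose, the force, the opening and the grip force at its end, in the units of the state.
- robot.get_obs(): the state, without advancing time (a new reading comes with each control period).
- robot.snapshot(name): name is "scene" or "top"; returns (picture, depth): 420x560x3 uint8, red, green, blue; 420x560 float32, m along the optical axis (not along the pixel's ray), 0 where there is no reading.
- robot.calibration(name): a dict with "mtx" (3x3 intrinsics, pixels), "extrinsics" (4x4, takes a point from camera to world coordinates). Camera axes: x right, y down, z forward; pixel columns grow to the right and rows downward; lengths in m; the calibration is good to about 2 mm. A picture is of the moment at which its call begins. calibration takes no time and is no camera call.
- robot.close_job(): hands the job in; it is judged then, once.
Trained networks look in the newest picture that a camera, given by its name, has taken for a name from the list of things; names that differ only in an ending like _2 or _b are one class to them, and where a whole thing is asked for, a point or a joint stands for the part that bears it (a point fixed in the world has none). Each returns a list of dicts, best first, with "p" (0 to 1); they miss things now and then, are a little off and sometimes report something else, mostly with a low value. They report only what shows in the picture. A call takes as long as a camera call. They do not tell look-alikes from the thing itself.
- robot.boxes_of(query, camera): "bbox" ([left, top, right, bottom] in pixels, round what is visible of it).
The state is a dict: "time": time; "joint_positions": joint angles; "qvel": joint speeds; "joint_torque": joint torques, N m; "tool_pos": TCP position; "ee_rot": TCP orientation; "wrist_force": force on the tool from outside, world axes, zero at the start; "wrist_torque": the same for the moment, N m; "width": finger opening in m; "finger_force": force on a finger pad.
Only numpy, scipy, OpenCV 4.12 (cv2) and the standard library are available. Lean on these libraries where they do the work, as an engineer would, in place of code of your own. Each camera call takes 0.05 s, during which the arm holds its last target. There are 200 camera calls.

### The job

Take the spindle whose head matches the coloured ring on the white tablet counter (the blue one) out of its stand and set it upright in the counter's steel hub. Push lightly and turn it until its key slips into the keyway, then keep pushing until its collar sits flush on the hub, and finish holding it gripped and pressed home against the spring in the bore so a colleague can fit the locking clip. Leave the yellow spindle, the bottles and the green carton where they are.

Things in the scene. Friction and masses are not known exactly. Their poses are not given: they have to be found in the camera images.
- blue_spindle: spindle to fit, loose, 90 g, hanging upright in the stand. Origin: centre of the shaft's lower tip; z up the shaft. Steel shaft 16 mm across, lowest 3 mm chamfered to 11 mm; a key on its -x side (see blue_key); blue collar 40 mm across from z = 36 to 42 mm with a white pointer above the key. At the start the key side (-x) faces the robot within 0.6 rad.
- blue_key (a point): lower end of the blue spindle's key, at its outer edge: 12 mm above the shaft's tip, 13 mm from the axis on the -x side. The key is 6 mm wide and runs from here up to z = 34 mm; the 12 mm of shaft below it are a plain round pilot.
- blue_grip (a point): point on the axis in the blue wing grip, 65 mm above the shaft's tip: the place to grasp. The wing spans z = 42 to 78 mm, is 14 mm thick along the spindle's x and 40 mm wide along its y: close the fingers along the spindle's x.
- yellow_spindle: the other spindle in the stand, same shape but yellow and with a key 11 mm wide that does not fit; leave it. Origin and axes as for the blue one.
- stand: fixed grey block 70 x 180 x 50 mm (x, y, z), origin at the centre of its underside. Two plain through holes 31 mm across at y = +55 and -55 mm in which the spindles hang, either colour in either hole; their collars rest on its top, so a hanging spindle's tip is 14 mm above the worktop.
- counter: fixed white tablet counter with a blue ring; housing 130 x 140 x 40 mm (x, y, z), origin at the centre of its underside, z up. On its top stands the steel drive hub, 56 mm across, its flat top face 78 mm above the origin. A black index line on the housing top in front of the hub marks the counter's -x side.
- hub_mouth (a point): centre of the hub's bore at its flat top face, 78 mm above the worktop. Bore vertical, 19 mm across, sharp-edged, with one keyway 9.4 mm wide reaching 15 mm from the axis, open at the top and running the full depth. Its angle is unknown: within 0.5 rad either side of the direction to the index line (counter's -x). With the pilot in the bore, the key rides on this face until turned over it.
- hub_home (a point): where the spindle's tip (its origin) is when fully home, collar on the hub's top face: on the bore's axis, 36 mm below hub_mouth. With the key riding on the face the tip is only 12 mm below hub_mouth; over the keyway, with about 0.1 rad of play either way, it can go down. The hub is braked and turns only above about 0.6 N m.
- spring_seat (a joint): brass spring seat at the bottom of the bore: 0 when free, its top 26 mm below the hub's top face; grows downward (m) as the shaft pushes it, 0.010 with the spindle fully home. The spring takes about 4 N to start and 11 N when fully home, and pushes the spindle back up if it is let go.
- bottle_teal: bystander: white tablet bottle with a teal band, 28 mm across, 61 mm tall, standing; origin under its centre
- bottle_white: bystander: larger white tablet bottle, 37 mm across, 82 mm tall, standing; origin under its centre
- carton_green: bystander: green and white medicine carton 35 x 90 x 52 mm (x, y, z), origin at the centre of its underside
There are look-alikes about, which are no part of the job. There is more than one size of the blue_spindle; the job needs the smallest.

How it is judged:
By the outcome, as a careful person would: the job done as asked, in the order asked, and still so for the second after the job is handed in, while the arm keeps its last pose, push and grip.
It also fails if it takes over 48 s, if anything falls off the work surface, if the arm or the gripper's body presses on something with over 40 N, if the wrist force passes 120 N, or if a joint passes its speed limit or range.

## Working session

There is one attempt and no reset: what is moved stays moved. The work goes in short steps, Python scripts to look and compute and a shell command to move; the robot and the scene stay as the last step left them, time stands still between calls to the robot, and variables do not carry over. Pictures are saved under pics/ and viewed, at most 10 in all, crops included, and the job is handed in when it is done.

```bash
mkdir -p pics
cat > h.py <<'E'
import numpy as np, cv2
from bench import robot
def snap(n,f=None):
    p,d=robot.snapshot(n)
    if f: cv2.imwrite('pics/'+f,cv2.cvtColor(p,cv2.COLOR_RGB2BGR))
    return p,d
def cloud(n,d):
    c=robot.calibration(n);K=np.array(c['mtx']);T=np.array(c['extrinsics'])
    v,u=np.mgrid[:d.shape[0],:d.shape[1]]
    P=np.stack([(u-K[0,2])/K[0,0]*d,(v-K[1,2])/K[1,1]*d,d],-1)
    return P@T[:3,:3].T+T[:3,3]
E
python3 - <<'E'
from h import *
for n in('scene','top'):
    p,d=snap(n,n+'0.png'); np.savez(n+'0.npz',p=p,W=cloud(n,d),d=d)
    for q in('blue_spindle','yellow_spindle','stand','counter'):
        print(n,q,[(np.round(b['bbox']).astype(int).tolist(),round(b['p'],2)) for b in robot.boxes_of(q,n)])
print(robot.get_obs()['ee_rot'],robot.get_obs()['width'])
E
```

```text
scene blue_spindle [([292, 207, 310, 232], 0.69), ([387, 219, 424, 253], 0.55)]
scene yellow_spindle [([337, 218, 358, 247], 0.55)]
scene stand [([277, 221, 366, 251], 0.71)]
scene counter [([180, 182, 254, 227], 0.84)]
top blue_spindle [([148, 215, 179, 236], 0.98), ([228, 261, 251, 284], 0.86), ([250, 198, 268, 219], 0.67)]
top yellow_spindle [([202, 201, 218, 216], 0.5)]
top stand []
top counter [([334, 186, 394, 244], 0.8)]
[ 3.14153558e+00 -3.34848571e-05  2.85073424e+00] 0.09415791374091283
```

View pics/scene0.png

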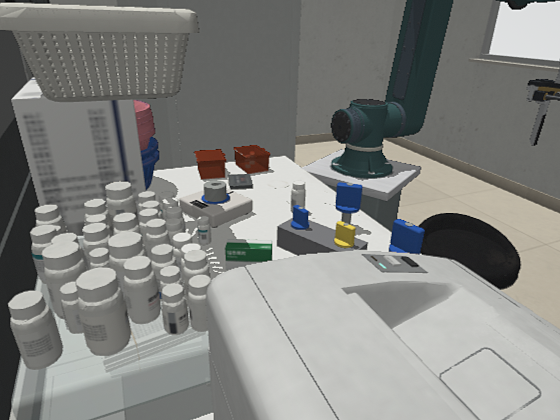

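View pics/top0.png

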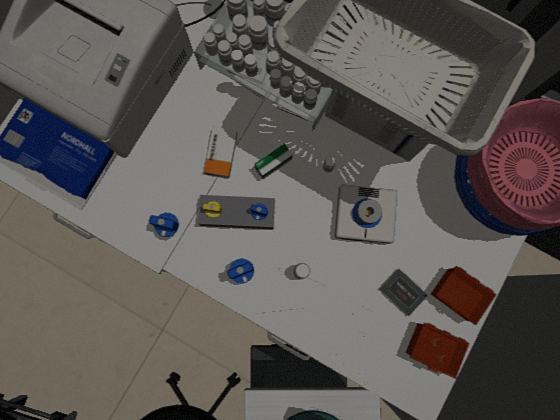

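Top view: the candidates for the blue spindle are (258,211) in the stand, (240,270) standing alone and (164,225) standing alone. The last two look larger, so I choose (258,211). The yellow spindle is at (211,209) and the counter hub at about (368,212). I'll check the choice in a close crop and measure.

Run:
```python
from h import *
z=np.load('top0.npz');p,W,d=z['p'],z['W'],z['d']
a=cv2.resize(p[180:290,140:280],None,fx=5,fy=5,interpolation=2)
cv2.imwrite('pics/c1.png',cv2.cvtColor(a,cv2.COLOR_RGB2BGR))
a=cv2.resize(p[175:250,325:405],None,fx=7,fy=7,interpolation=2)
cv2.imwrite('pics/c2.png',cv2.cvtColor(a,cv2.COLOR_RGB2BGR))
hsv=cv2.cvtColor(p,cv2.COLOR_RGB2HSV)
blue=(hsv[...,0]>100)&(hsv[...,0]<125)&(hsv[...,1]>130)
def st(nm,x0,y0,x1,y1,m):
    s=np.zeros(m.shape,bool);s[y0:y1,x0:x1]=1;s&=m&(d>0);P=W[s]
    print(nm,len(P),'med',np.median(P,0).round(4),'z',np.percentile(P[:,2],[2,20,50,80,98]).round(3));return P
for nm,b in dict(stand=(246,195,272,225),mid=(224,255,256,290),left=(145,210,182,240)).items():
    P=st(nm,*b,blue)
    zt=np.percentile(P[:,2],95);T=P[P[:,2]>zt-.006]
    r=cv2.minAreaRect((T[:,:2]*1000).astype(np.float32));print('  top',zt.round(3),T.mean(0).round(4),r)
    lo=P[P[:,2]<zt-.025];(c,rad)=cv2.minEnclosingCircle((lo[:,:2]*1000).astype(np.float32));print('  collar',np.median(lo[:,2]).round(4),c,rad)
H=W[195:230,350:388].reshape(-1,3);H=H[(H[:,2]>.07)&(H[:,2]<.09)]
print('hub',len(H),H.mean(0),np.median(H[:,2]),cv2.minEnclosingCircle((H[:,:2]*1000).astype(np.float32)))
P=W[180:250,325:405].reshape(-1,3);P=P[(P[:,2]>.03)&(P[:,2]<.05)];print('housing',cv2.minAreaRect((P[:,:2]*1000).astype(np.float32)))
P=W[190:235,190:280].reshape(-1,3);P=P[(P[:,2]>.04)&(P[:,2]<.054)];print('stand',cv2.minAreaRect((P[:,:2]*1000).astype(np.float32)))
for n,(u,v) in dict(bottle=(301,270),bot2=(328,164),carton=(273,159),basketrim=(410,145),basket2=(340,100),midspin=(240,270)).items(): print(n,W[v,u].round(3))
c=robot.calibration('top');print(np.round(c['mtx'],1).tolist(),np.round(c['extrinsics'],3).tolist())
```

```text
stand 184 med [0.5622 0.1212 0.0769] z [0.052 0.057 0.077 0.093 0.097]
  top 0.095 [0.5651 0.1233 0.093 ] ((565.679931640625, 123.23388671875), (38.0616569519043, 13.953603744506836), 73.28556823730469)
  collar 0.0573 (566.2517700195312, 122.8125228881836) 19.433805465698242
mid 403 med [0.4263 0.165  0.0749] z [0.058 0.061 0.075 0.114 0.117]
  top 0.116 [0.4273 0.164  0.1136] ((427.2199401855469, 164.12042236328125), (19.59651756286621, 55.878604888916016), 22.540529251098633)
  collar 0.0621 (426.8211364746094, 164.57431030273438) 27.747182846069336
left 421 med [0.5314 0.3365 0.0799] z [0.059 0.062 0.08  0.114 0.118]
  top 0.117 [0.5346 0.3395 0.1147] ((535.1361694335938, 341.22576904296875), (55.13555908203125, 19.70962905883789), 75.81336975097656)
  collar 0.063 (534.9843139648438, 341.2089538574219) 28.01932144165039
hub 415 [ 0.56322369 -0.1328645   0.07869262] 0.07880242476694765 ((562.37109375, -133.9358673095703), 29.12929344177246)
housing ((562.5493774414062, -133.11595153808594), (140.50259399414062, 133.16966247558594), 83.81707763671875)
stand ((569.286376953125, 179.15589904785156), (180.32818603515625, 71.5062026977539), 87.15289306640625)
bottle [0.427 0.027 0.088]
bot2 [ 0.679 -0.042  0.06 ]
carton [0.693 0.09  0.056]
basketrim [ 0.712 -0.227  0.108]
basket2 [ 0.807 -0.063  0.147]
midspin [0.426 0.164 0.112]
[[506.9, 0.0, 274.8], [0.0, 506.9, 202.5], [0.0, 0.0, 1.0]] [[-0.004, -0.987, 0.162, 0.392], [-1.0, 0.004, -0.0, 0.086], [-0.0, -0.162, -0.987, 1.244], [0.0, 0.0, 0.0, 1.0]]
```

View pics/c1.png

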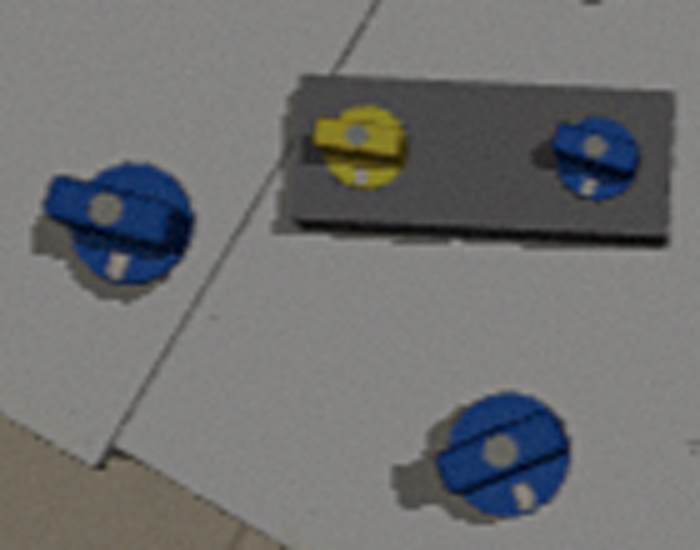

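View pics/c2.png

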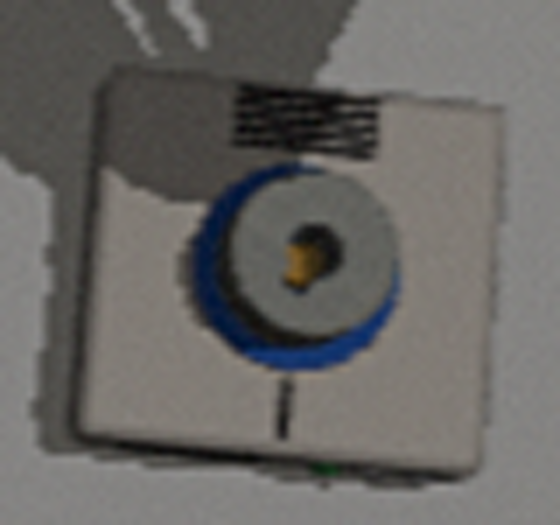

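The crops confirm that the head at (258,211) in the stand is the small one, about 40 mm collar like the yellow, while the other two are about 56 mm. Its pointer faces the robot, turned to about yaw -0.29. The keyway shows at c2 (293,280), lower left of the bore, so about yaw -0.6. Moving above the spindle, closing along its x.

```bash
R='' 
python3 -m handwheel '[[[0,0,-0.0667],[0.544,-0.539,0],0],[[0,0,-0.0667],[0.544,-0.539,0],0],[[0,0,-0.0667],[0.544,-0.539,0],0],[[0,0,-0.0667],[0.544,-0.539,0],0],[[0,0,-0.0667],[0.544,-0.539,0],0]]'
python3 -m handwheel '[[[0,0,-0.0667],[0.544,-0.539,0],0],[[0,0,-0.0667],[0.544,-0.539,0],0],[[0,0,-0.0667],[0.544,-0.539,0],0],[[0,0,-0.0667],[0.544,-0.539,0],0],[[0,0,-0.0667],[0.544,-0.539,0],0]]'
python3 -m handwheel '[[[0,0,-0.0667],[0.544,-0.539,0],0],[[0,0,-0.0667],[0.544,-0.539,0],0],[[0,0,-0.0667],[0.544,-0.539,0],0],[[0,0,-0.0667],[0.544,-0.539,0],0],[[0,0,-0.0667],[0.544,-0.539,0],0]]'
python3 -m handwheel '[[[0,0,0],[0,0,0],0],[[0,0,0],[0,0,0],0]]'
python3 - <<'E'
from h import *
W=np.load('top0.npz')['W']
P=W.reshape(-1,3);m=(P[:,2]>.15)&(P[:,1]<0.05)&(P[:,1]>-.35)&(P[:,0]>.4)
Q=P[m];Q=Q[np.argsort(Q[:,0])];print(Q[::max(1,len(Q)//400)][:6].round(3),Q[:,2].max())
s=robot.get_obs();print(s['joint_positions'],s['ee_rot'],s['wrist_force'])
E
```

```text
time: 1.0
tool_pos: [0.2946, 0.391, 0.2307]
ee_rot: [3.141, 0.0, 2.323]
wrist_force: [0.7, 0.7, -0.5]
width: 0.0939
finger_force: 0.0
time: 1.5
tool_pos: [0.4307, 0.2562, 0.2307]
ee_rot: [3.141, -0.0, 1.799]
wrist_force: [0.1, 0.6, 0.2]
width: 0.0936
finger_force: 0.0
time: 2.0
tool_pos: [0.5667, 0.1214, 0.2306]
ee_rot: [3.141, -0.0, 1.275]
wrist_force: [0.3, 0.9, 0.3]
width: 0.094
finger_force: 0.0
time: 2.2
tool_pos: [0.5659, 0.1222, 0.23]
ee_rot: [-3.14, -0.0, 1.278]
wrist_force: [-0.6, 0.1, -0.0]
width: 0.0937
finger_force: 0.0
[[ 0.58  -0.35   0.163]
 [ 0.594 -0.348  0.227]
 [ 0.602 -0.344  0.227]
 [ 0.604 -0.225  0.435]
 [ 0.606 -0.23   0.453]
 [ 0.608 -0.349  0.226]] 0.4861305455232473
[1.14413022e-01 1.52597300e-01 1.29932438e+00 4.80248927e-04
 1.69076688e+00 4.06828476e-01] [-3.14039751e+00 -4.29187530e-06  1.27843809e+00] [-0.60370005  0.07780492 -0.02558886]
```

```bash
python3 -m handwheel '[[[0,0,0],[0,0.01,-0.7],0],[[0,0,0],[0,0,-0.7],0],[[0,0,0],[0,0,-0.7],0],[[0,0,0],[0,0,-0.5],0],[[0,0,0],[0,0,-0.3],0]]'
python3 -m handwheel '[[[0,0,0],[0,0,0],0.6],[[0,0,0],[0,0,0],1],[[0,0,0],[0,0,0],1],[[0,0,0],[0,0,0],1],[[0,0,0],[0,0,0],1]]'
python3 - <<'E'
from h import *
W=np.load('top0.npz')['W'];P=W.reshape(-1,3)
for z0,z1 in((.13,.2),(.2,.3),(.3,.5)):
    Q=P[(P[:,2]>z0)&(P[:,2]<z1)&(abs(P[:,1]+.13)<.15)&(P[:,0]>.4)]
    print(z0,len(Q),np.percentile(Q[:,0],[0,1,5]).round(3) if len(Q) else '')
    d=np.hypot(Q[:,0]-.563,Q[:,1]+.133)
    if len(Q): print(Q[d.argmin()].round(3),d.min().round(3))
snap('scene','g1.png')
E
```

```text
time: 2.7
tool_pos: [0.5634, 0.1243, 0.0831]
ee_rot: [-3.138, 0.001, 1.282]
wrist_force: [0.5, 0.4, 0.1]
width: 0.0938
finger_force: 0.0
time: 3.2
tool_pos: [0.5665, 0.1232, 0.0869]
ee_rot: [3.139, -0.001, 1.279]
wrist_force: [-0.5, 0.8, -0.1]
width: 0.0576
finger_force: 0.0
0.13 1416 [0.699 0.701 0.71 ]
[ 0.714 -0.219  0.165] 0.174
0.2 65 [0.7   0.701 0.703]
[ 0.719 -0.212  0.286] 0.175
0.3 21145 [0.602 0.61  0.637]
[ 0.628 -0.169  0.44 ] 0.075
```

```bash
python3 -m handwheel '[[[0,0,0],[0,0,0],1],[[0,0,0],[0,0,0],1],[[0,0,0],[0,0,0],1],[[0,0,0],[0,0,0],1],[[0,0,0],[0,0,0],1]]'
python3 -m handwheel '[[[0,0,0],[0,0,0],1],[[0,0,0],[0,0,0],1],[[0,0,0],[0,0,0],1]]'
python3 - <<'E'
from h import *
p,d=snap('scene','g2.png');W=cloud('scene',d)
P=W.reshape(-1,3);P=P[(d.ravel()>0)&(abs(P[:,0]-.566)<.2)&(abs(P[:,1]-.123)<.15)&(P[:,2]>.05)]
for a in np.arange(.05,.65,.05):
    Q=P[(P[:,2]>=a)&(P[:,2]<a+.05)]
    if len(Q)>5: print(round(a,2),len(Q),(np.percentile(Q,2,0)-[.566,.123,0]).round(3),(np.percentile(Q,98,0)-[.566,.123,0]).round(3))
E
```

```text
time: 3.75
tool_pos: [0.5656, 0.1232, 0.0854]
ee_rot: [-3.141, 0.0, 1.279]
wrist_force: [1.3, -1.4, -0.0]
width: 0.0136
finger_force: 30.0
time: 4.05
tool_pos: [0.5656, 0.1232, 0.0854]
ee_rot: [-3.141, 0.0, 1.279]
wrist_force: [0.2, -0.3, -0.3]
width: 0.0139
finger_force: 30.0
0.05 2663 [-0.139 -0.062  0.05 ] [0.152 0.133 0.097]
0.1 635 [-0.146 -0.014  0.101] [0.022 0.065 0.148]
0.15 1605 [-0.07  -0.05   0.159] [0.091 0.054 0.199]
0.2 1228 [-0.076 -0.044  0.2  ] [0.086 0.044 0.249]
0.25 1018 [-0.01  -0.024  0.251] [0.038 0.036 0.299]
0.3 1077 [-0.008 -0.023  0.301] [0.036 0.037 0.349]
0.35 1877 [-0.104 -0.046  0.352] [0.043 0.061 0.399]
0.4 3240 [-0.173 -0.047  0.401] [0.048 0.062 0.449]
0.45 1346 [-0.191 -0.058  0.45 ] [0.011 0.053 0.489]
```

View pics/g2.png

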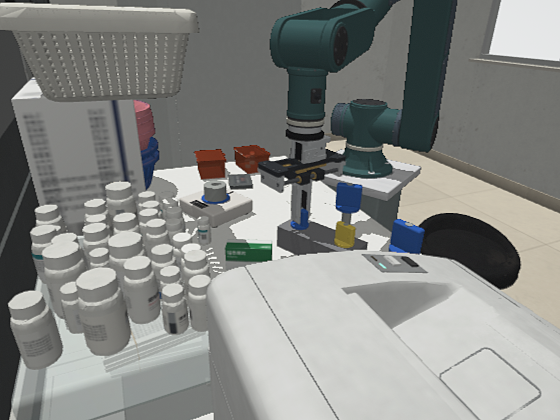

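Gripped: width 13.9 mm, finger force 30 N. The arm is over the stand at (300,222). I'll lift and carry low over the hub, turning to yaw about -0.6.

```bash
python3 -m handwheel '[[[0,0,0],[0,0,0.2],1],[[0,0,0],[0,0,0.4],1],[[0,0,0],[0,0,0.5],1],[[0,0,0],[0,0,0.4],1],[[0,0,0],[0,0,0.16],1]]'
python3 -m handwheel '[[[0,0,-0.02],[0,-0.31,0],1],[[0,0,-0.02],[0,-0.6,0],1],[[0,0,-0.02],[0,-0.6,0],1],[[0,0,-0.02],[0,-0.6,0],1],[[0,0,-0.02],[0,-0.6,0],1]]'
python3 -m handwheel '[[[0,0,-0.02],[-0.02,-0.6,0],1],[[0,0,-0.02],[-0.02,-0.6,0],1],[[0,0,-0.02],[-0.02,-0.6,0],1],[[0,0,-0.02],[0,-0.4,0],1],[[0,0,-0.02],[0,-0.22,0],1]]'
python3 -m handwheel '[[[0,0,0],[0,0,0],1],[[0,0,0],[0,0,0],1],[[0,0,0],[0,0,0],1]]'
python3 - <<'E'
from h import *
p,d=snap('scene'); q,e=snap('top')
a=cv2.resize(p[110:250,160:270],None,fx=4,fy=4,interpolation=2);b=cv2.resize(q[160:270,320:410],None,fx=4,fy=4,interpolation=2)
H=max(a.shape[0],b.shape[0]);f=lambda i:np.pad(i,((0,H-i.shape[0]),(0,0),(0,0)))
cv2.imwrite('pics/h1.png',cv2.cvtColor(np.hstack([f(a),f(b)])[:600],cv2.COLOR_RGB2BGR))
E
```

```text
time: 4.6
tool_pos: [0.5671, 0.1233, 0.172]
ee_rot: [3.137, -0.002, 1.279]
wrist_force: [-0.3, -0.4, -0.0]
width: 0.0135
finger_force: 30.0
time: 5.1
tool_pos: [0.5645, -0.0145, 0.1667]
ee_rot: [-3.139, 0.002, 1.119]
wrist_force: [-0.3, -0.1, -0.4]
width: 0.0139
finger_force: 30.0
time: 5.6
tool_pos: [0.5614, -0.1358, 0.1667]
ee_rot: [-3.139, 0.002, 0.96]
wrist_force: [0.0, 0.5, -1.2]
width: 0.0137
finger_force: 30.0
time: 5.9
tool_pos: [0.5626, -0.1324, 0.1682]
ee_rot: [-3.141, -0.0, 0.966]
wrist_force: [0.7, -0.6, -0.7]
width: 0.0141
finger_force: 30.0
```

View pics/h1.png

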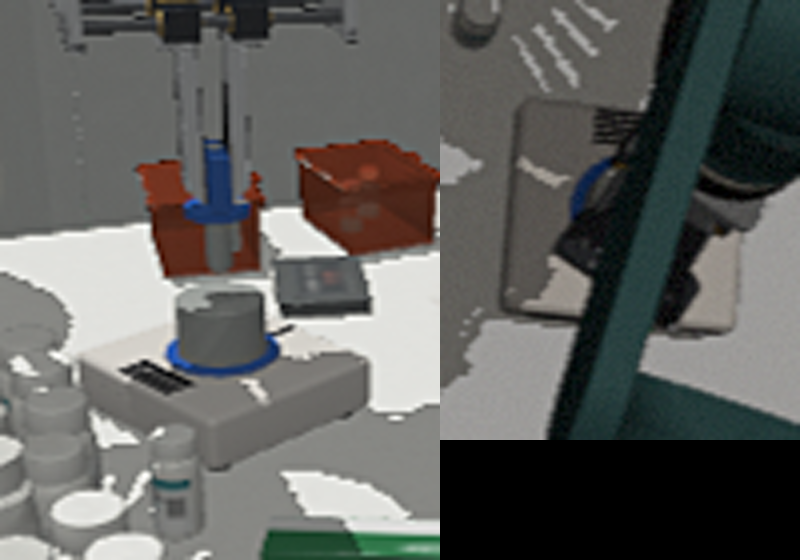

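The picture shows the shaft tip (left panel, 218,268) centred above the hub at (220,300), with the key side toward the robot. Descending gently.

```bash
python3 -m handwheel '[[[0,0,0],[0,-0.02,-0.1],1],[[0,0,0],[0,0,-0.1],1],[[0,0,0],[0,0,-0.1],1],[[0,0,0],[0,0,-0.08],1]]'
python3 -m handwheel '[[[0,0,0],[0,0,-0.06],1],[[0,0,0],[0,0,-0.06],1]]'
python3 -m handwheel '[[[0,0,0],[0,0,-0.04],1],[[0,0,0],[0,0,0],1]]'
```

```text
time: 6.4
tool_pos: [0.5624, -0.1341, 0.1486]
ee_rot: [-3.141, 0.0, 0.965]
wrist_force: [-0.8, -0.4, -1.0]
width: 0.0141
finger_force: 30.0
time: 6.6
tool_pos: [0.5627, -0.1343, 0.1431]
ee_rot: [-3.141, 0.0, 0.965]
wrist_force: [0.4, 0.2, 0.1]
width: 0.0138
finger_force: 30.0
time: 6.8
tool_pos: [0.5626, -0.1343, 0.1412]
ee_rot: [-3.141, 0.0, 0.965]
wrist_force: [0.7, 0.2, -1.5]
width: 0.0139
finger_force: 30.0
```

```bash
python3 -m handwheel '[[[0,0,0],[0,0,-0.04],1],[[0,0,0],[0,0,-0.04],1],[[0,0,0],[0,0,0],1]]'
python3 -m handwheel '[[[0,0,0],[0,0,-0.03],1],[[0,0,0],[0,0,0],1]]'
python3 -m handwheel '[[[0,0,0],[0,0,-0.02],1],[[0,0,0],[0,0,0],1]]'
```

```text
time: 7.1
tool_pos: [0.5626, -0.1343, 0.1372]
ee_rot: [-3.141, 0.0, 0.965]
wrist_force: [-0.1, 0.7, -0.8]
width: 0.0141
finger_force: 30.0
time: 7.3
tool_pos: [0.5626, -0.1343, 0.1358]
ee_rot: [-3.141, 0.0, 0.965]
wrist_force: [0.4, 0.4, -0.3]
width: 0.0137
finger_force: 30.0
time: 7.5
tool_pos: [0.5626, -0.1343, 0.1349]
ee_rot: [-3.141, 0.0, 0.965]
wrist_force: [0.5, 0.1, -0.6]
width: 0.0137
finger_force: 30.0
```

```bash
python3 -m handwheel '[[[0,0,0],[0,0,-0.03],1],[[0,0,0],[0,0,0],1]]'
python3 -m handwheel '[[[0,0,0],[0,0,-0.03],1],[[0,0,0],[0,0,0],1]]'
python3 -m handwheel '[[[0,0,0],[0,0,-0.03],1],[[0,0,0],[0,0,0],1]]'
```

```text
time: 7.7
tool_pos: [0.5626, -0.1343, 0.1333]
ee_rot: [-3.141, 0.0, 0.965]
wrist_force: [-0.2, -0.6, -0.3]
width: 0.0143
finger_force: 30.0
time: 7.9
tool_pos: [0.5626, -0.1343, 0.1317]
ee_rot: [-3.141, 0.0, 0.965]
wrist_force: [-0.6, -0.7, -0.4]
width: 0.0141
finger_force: 30.0
time: 8.1
tool_pos: [0.5626, -0.1343, 0.1302]
ee_rot: [-3.141, 0.0, 0.965]
wrist_force: [-0.2, -0.3, -1.4]
width: 0.0135
finger_force: 30.0
```

The tip is about 19 mm deep with no resistance, so the key went straight into the keyway. Continuing onto the spring.

```bash
python3 -m handwheel '[[[0,0,0],[0,0,-0.04],1],[[0,0,0],[0,0,-0.04],1],[[0,0,0],[0,0,-0.03],1],[[0,0,0],[0,0,0],1]]'
python3 -m handwheel '[[[0,0,0],[0,0,-0.03],1],[[0,0,0],[0,0,-0.03],1],[[0,0,0],[0,0,0],1]]'
python3 -m handwheel '[[[0,0,0],[0,0,-0.03],1],[[0,0,0],[0,0,-0.03],1],[[0,0,0],[0,0,-0.03],1],[[0,0,0],[0,0,0],1]]'
```

```text
time: 8.5
tool_pos: [0.5625, -0.1343, 0.1246]
ee_rot: [-3.141, 0.0, 0.965]
wrist_force: [0.7, 0.4, -0.7]
width: 0.0136
finger_force: 30.0
time: 8.8
tool_pos: [0.5629, -0.1344, 0.1228]
ee_rot: [3.141, -0.0, 0.965]
wrist_force: [-1.0, 1.0, 3.5]
width: 0.0135
finger_force: 30.0
time: 9.2
tool_pos: [0.5629, -0.1344, 0.1184]
ee_rot: [3.141, -0.0, 0.965]
wrist_force: [-1.6, 0.2, 6.7]
width: 0.0139
finger_force: 30.0
```

```bash
python3 -m handwheel '[[[0,0,0],[0,0,-0.03],1],[[0,0,0],[0,0,-0.03],1],[[0,0,0],[0,0,0],1]]'
python3 -m handwheel '[[[0,0,0],[0,0,-0.03],1],[[0,0,0],[0,0,0],1]]'
python3 -m handwheel '[[[0,0,0],[0,0,-0.03],1],[[0,0,0],[0,0,0],1]]'
python3 -m handwheel '[[[0,0,0],[0,0,-0.02],1],[[0,0,0],[0,0,0],1]]'
```

```text
time: 9.5
tool_pos: [0.563, -0.1344, 0.1159]
ee_rot: [3.14, -0.0, 0.965]
wrist_force: [-2.3, 1.1, 8.9]
width: 0.0139
finger_force: 30.0
time: 9.7
tool_pos: [0.563, -0.1344, 0.1147]
ee_rot: [3.14, -0.0, 0.965]
wrist_force: [-3.3, 0.8, 9.2]
width: 0.0137
finger_force: 30.0
time: 9.9
tool_pos: [0.563, -0.1344, 0.1136]
ee_rot: [3.14, -0.0, 0.965]
wrist_force: [-3.6, 0.5, 9.8]
width: 0.0142
finger_force: 30.0
time: 10.1
tool_pos: [0.563, -0.1344, 0.1134]
ee_rot: [3.14, -0.0, 0.965]
wrist_force: [-4.2, 0.7, 12.1]
width: 0.0139
finger_force: 30.0
```

```bash
python3 -m handwheel '[[[0,0,0],[-0.02,0,-0.02],1],[[0,0,0],[0,0,0],1]]'
python3 -m handwheel '[[[0,0,0],[0,0,-0.02],1],[[0,0,0],[0,0,0],1]]'
```

```text
time: 10.3
tool_pos: [0.5629, -0.1344, 0.1134]
ee_rot: [3.137, -0.002, 0.965]
wrist_force: [-3.8, 1.3, 14.7]
width: 0.0138
finger_force: 30.0
time: 10.5
tool_pos: [0.5629, -0.1344, 0.1133]
ee_rot: [3.137, -0.002, 0.965]
wrist_force: [-4.7, 2.5, 17.4]
width: 0.0137
finger_force: 30.0
```

```bash
python3 -m handwheel '[[[0,0,0],[0,0,-0.01],1],[[0,0,0],[0,0,0],1],[[0,0,0],[0,0,0],1],[[0,0,0],[0,0,0],1]]'
python3 - <<'E'
from h import *
p,d=snap('scene')
cv2.imwrite('pics/f1.png',cv2.cvtColor(cv2.resize(p[110:240,150:370],None,fx=3.6,fy=3.6,interpolation=2),cv2.COLOR_RGB2BGR))
s=robot.get_obs();print(s['time'],s['tool_pos'],s['wrist_force'],s['wrist_torque'])
E
```

```text
time: 10.9
tool_pos: [0.563, -0.1344, 0.1134]
ee_rot: [3.137, -0.002, 0.965]
wrist_force: [-5.0, 2.4, 19.7]
width: 0.0139
finger_force: 30.0
10.95 [ 0.56293898 -0.1344222   0.11336816] [-5.07336879  2.79248781 20.39022604] [ 0.52319961  1.53745083 -0.03905312]
```

View pics/f1.png

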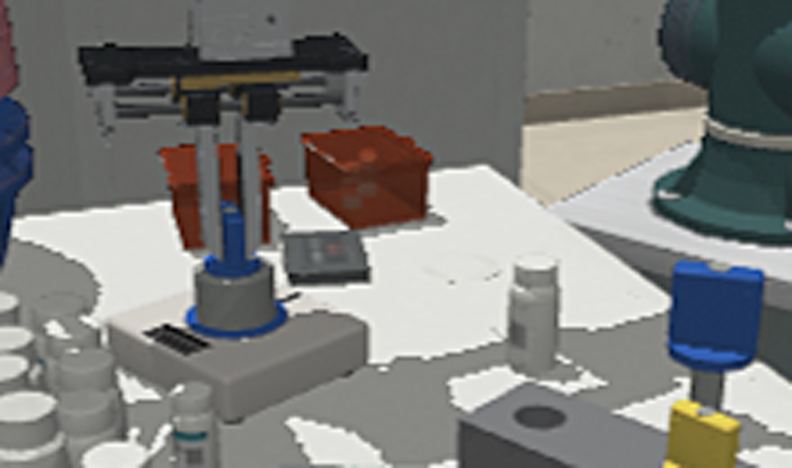

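The blue collar sits flush on the hub (232,265), the yellow spindle is still in the stand (700,435), and the bottles are untouched. The height stays at 0.1134 m while the push is 20 N, so it is home. Handing in.

```bash
python3 -c "
from bench import robot
print(robot.close_job())"
```

```text
the job is handed in; nothing more can be done
None
```

The blue spindle is in the hub with its key in the keyway and its collar flush, and the arm is holding it gripped and pressed home at about 20 N; I had turned it to the keyway angle before lowering, so it slid in without a search, and the job is handed in at about 11 s.

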